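# Feed the lapping sled along its fence

### The arm

A 6-joint arm with a two-finger parallel gripper is mounted at the origin on the work surface. World frame = base frame: x ahead of the robot, y to its left, z up, the work surface at z = 0. Lengths are in m, angles in rad, forces in N, time in s.
With the tool pointing down it reaches from about 0.325 to 0.9 m from the base axis. Payload 6.1 kg.
Tool frame: the origin (TCP) lies midway between the tips of the shut fingers; the grasp point (between the pads) lies 19 mm behind it; x points along the fingers, y is the direction in which the jaws open and shut, and the axes are right-handed (so a half turn about x gives the same grasp; the last joint's range is limited). The gripper opens to 85 mm and grips with 20 to 120 N. Pads are 22 mm wide; open, the fingers measure 114 mm over their backs; the gripper's body (76 mm by 85 mm) begins 54 mm behind the grasp point. The pads swing forward as they close: fully open they stand 13 mm farther back than shut.
Start: joints at [-1.341, 0.22, 1.526, -0, 1.395, -0.126], TCP at [0.218, -0.586, 0.231] pointing down, gripper open.
Joint ranges: [-2.98, 2.98], [-0.91, 2.08], [0.09, 2.57], [-1.24, 4.39], [0.2, 2.65], [-2.68, 2.68]. Speed limits (rad/s): [2.57, 2.57, 3.01, 3.14, 3.14, 3.14].

### API

Orientations are given as [roll, pitch, yaw] about the fixed x, y, z axes, in that order (R = Rz(yaw) Ry(pitch) Rx(roll)).
In Python, from plant import movep, move_l, set_joints, gripper_to, hold, inverse_kinematics, observe, get_image, get_calibration, Unreachable, job_done gives the robot as it stands. Calls block until the motion is done:
- movep(position, orientation): joint-space move of the TCP to a pose.
- move_l(position, feed=0.15, rotation=None, max_force=None): straight line of the TCP; rotation=None keeps the orientation; feed is the mean speed in m/s. With max_force (N) it stops when the force on the tool has changed by that much, and returns True; else False.
- set_joints(angles): joint-space move.
- gripper_to(opening, f_grip=None): finger opening in m; f_grip is the grip in N (None keeps the last); returns when the fingers have stopped.
- hold(seconds).
- inverse_kinematics(position, orientation): joint angles nearest the present ones, or None.
- observe(): the state.
- get_image(name): name is "scene" or "top"; returns (picture, depth): 384x512x3 uint8, red, green, blue; 384x512 float32, m along the optical axis (not along the pixel's ray), 0 where there is no reading.
- get_calibration(name): a dict with "intrinsics" (3x3 intrinsics, pixels), "world_from_camera" (4x4, takes a point from camera to world coordinates). Camera axes: x right, y down, z forward; pixel columns grow to the right and rows downward; lengths in m; the calibration is good to about 2 mm. A picture is of the moment at which its call begins. get_calibration takes no time and is no camera call.
A pose or a line that the arm cannot do raises Unreachable and nothing moves.
- job_done(): hands the job in, once; it reports no verdict.
The state is a dict: "time_s": time; "q": joint angles; "joint_velocities": joint speeds; "joint_torque": joint torques, N m; "eef_pos": TCP position; "tcp_rot": TCP orientation; "ft_force": force on the tool from outside, world axes, zero at the start; "torque": the same for the moment, N m; "opening": finger opening in m.
Only numpy, scipy, OpenCV 4.12 (cv2) and the standard library are available. Lean on these libraries where they do the work, as an engineer would, in place of code of your own. Each camera call takes 0.05 s, during which the arm holds its last target.

### The job

Take the square-handled push stick from its stand, set its nose in the pocket on top of the lapping sled and push the sled straight across against the fence. Then, keeping it pressed against the fence with a few newtons, feed it slowly (about 20 mm/s) along the fence until it is home against both fence and end stop; fence and stop together must never take more than 20 N. Leave the stick standing in the pocket, touch the sled with nothing but the stick, and leave everything else where it is.

Things in the scene. Friction and masses are not known exactly. Their poses are not given: they have to be found in the camera images.
- stick_grip (a point): centre of the push stick's handle, z up: square wooden handle 24 x 24 mm, from 22 mm below to 28 mm above this point; under it a round steel nose, 12 mm diameter, 35 mm long, its rounded tip 57 mm below this point. Hangs by the handle's shoulder in either hole of the stand, handle sides parallel to the stand's; 0.08 kg
- stand: fixed wooden stand, 50 (x) x 120 (y) x 40 mm high, origin under its centre; two 15 mm holes 70 mm apart along its y, 35 mm either side of the centre: push stick in one, reamer in the other (there is finger room along the stand's x)
- sled: lapping sled: steel block 50 (x) x 80 (y) x 30 mm high, 0.32 to 0.52 kg, loose on the lap plate (drags with 1 to 6 N); origin under its centre. In the middle of its top a square pocket 15 x 15 mm, 20 mm deep, for the stick's nose (handle centre then 67 mm above the sled's underside). On its top, at the +y end, a 4 mm high disc
- sled_mid (a point): centre of the sled, 15 mm above its underside, on the axis of the pocket; axes as the sled's
- guide: fixed guide; origin on the table. Its y is the feed direction, the fence is on its +x side. A stone lap plate, top 8 mm above the table, spans x -95 to +80, y -180 to +150 mm. On it stand an upright aluminium fence 300 mm long, 14 mm thick, top 31 mm above the table, and square across its +y end a stop as high. A dark steel bar lies behind
- home (a point): home point, x 0, y +75 mm of the guide, 23 mm above the table: the sled's centre when it bears on fence and stop. Rigid fence and stop are locked, swivelled together about this point by -0.15 to +0.15 rad from the guide's axes (not reported: feel or see it). Fence face 25 mm from this point on its +x side, stop face 40 mm on its +y side
- reamer: bystander, to be left alone: round-handled reamer (steel shank 12 mm, round wooden handle 18 mm in diameter and 45 mm high) standing in the other hole of the stand; not to be used. Origin at its lower tip, z up
- weight: bystander, to be left alone: brass weight, 20 mm diameter, 18 mm high, standing on the lap plate near the stop; origin under its centre
- oil: bystander, to be left alone: amber oil bottle, 36 mm diameter, 70 mm high; origin under its centre
- watch: bystander, to be left alone: watch on a round case holder, 52 mm diameter, 26 mm high; origin under its centre
- pinvice: bystander, to be left alone: small steel pin vice, about 40 x 93 x 30 mm; origin under its base block
- driver: bystander, to be left alone: screwdriver lying flat, 130 mm long; origin under its middle
- cup: bystander, to be left alone: clear plastic cup, 52 mm diameter, 45 mm high; origin under its centre
Things that resemble listed ones, but are neither listed nor needed, are in the scene too. What is shaped like the part that bears stick_grip but blue is not meant.

How it is judged:
On the way, in this order (a step that is already met when the one before it is completed fails the run):
1. the stick presses the sled against the fence (over 1 N) near the start (sled centre before y = -45 mm of the guide) (contact force between sled and guide above 1 N and contact force between stick and sled above 0.3 N and y of sled_mid in the frame of guide below -0.045 m), for 0.2 s.
2. the stick feeds the sled along, pressed on the fence (over 1 N) without a break for 0.6 s while its centre is between y = -40 and 0 mm of the guide (contact force between sled and guide above 1 N and contact force between stick and sled above 0.3 N and y of sled_mid in the frame of guide between -0.04 and 0 m), for 0.6 s.
3. the same for 0.6 s between y = 10 and 60 mm of the guide (contact force between sled and guide above 1 N and contact force between stick and sled above 0.3 N and y of sled_mid in the frame of guide between 0.01 and 0.06 m), for 0.6 s.
At the end, for the whole second after the job is handed in: Sled flat and at rest, its centre within 2.2 mm of the home point, its y within 0.17 rad of the guide's; the released stick stands in its pocket (leaning under 0.25 rad, handle centre under 58 mm above and within 20 mm sideways of the sled's centre) (horizontal distance between sled_mid and home below 0.0022 m and angle between the y axis of sled and the y axis of guide, either way round below 0.17 rad and height (world z) of sled below 0.012 m and linear speed of sled below 0.005 m/s and horizontal distance between stick_grip and sled_mid below 0.02 m and z of stick_grip in the frame of sled_mid below 0.058 m and angle between stick_grip's own z axis and vertical below 0.25 rad); the robot touches nothing.
It fails at once if the sled presses on fence and stop with over 20 N in all (contact force between sled and guide above 20 N).
It fails at once if the sled is off the fence on the way (centre beyond x = -24 mm of the guide while between y = -40 and +60 mm) (y of sled_mid in the frame of guide between -0.04 and 0.06 m and x of sled_mid in the frame of guide below -0.024 m).
It fails at once if the gripper or arm touches the sled (contact force between any of the fingers, the arm and sled above 0.5 N).
It fails at once if a bystander is moved by over 20 mm (distance of any of reamer, weight, oil, watch, pinvice, driver, cup from where it was at the start of the episode above 0.02 m).
It also fails if it takes over 72 s, if anything falls off the work surface, if the arm or the gripper's body presses on something with over 40 N, if the wrist force passes 120 N, or if a joint passes its speed limit or range.

## Working session

There is one attempt and no reset: what is moved stays moved. The work goes in short steps, each a Python script; the robot and the scene stay as the last script left them, time stands still between calls to the robot, and variables do not carry over. Pictures are saved under pics/ and viewed, and the job is handed in when it is done.

```bash
mkdir -p pics; ls; cat > h.py <<'E'
import numpy as np, cv2
from plant import *
def grab(n,tag):
    p,d=get_image(n); np.savez(f'pics/{tag}.npz',p=p,d=d); cv2.imwrite(f'pics/{tag}.png',p[:,:,::-1]); return p,d
def crop(tag,x0,y0,x1,y1,s,out):
    p=np.load(f'pics/{tag}.npz')['p'][y0:y1,x0:x1,::-1]
    cv2.imwrite(f'pics/{out}.png',cv2.resize(p,None,fx=s,fy=s,interpolation=cv2.INTER_CUBIC))
def w(n,tag,u,v,z=None):
    c=get_calibration(n);K=np.array(c['intrinsics']);T=np.array(c['world_from_camera'])
    r=np.linalg.inv(K)@[u,v,1]
    if z is None:
        d=np.load(f'pics/{tag}.npz')['d'][int(round(v)),int(round(u))]
    else:
        d=(z-T[2,3])/(T[:3,:3]@r)[2]
    return T[:3,:3]@(r*d)+T[:3,3]
E
python3 - <<'E'
from h import *
np.set_printoptions(precision=4,suppress=True)
grab('top','t0');grab('scene','s0')
for n in('top','scene'): print(get_calibration(n))
print(observe())
E
```

```text
pics
{'intrinsics': array([[465.0658,   0.    , 254.5744],
       [  0.    , 465.0658, 196.9163],
       [  0.    ,   0.    ,   1.    ]]), 'world_from_camera': array([[ 0.0064, -0.9966,  0.082 ,  0.4038],
       [-1.    , -0.0062,  0.0026,  0.0027],
       [-0.0021, -0.0821, -0.9966,  1.2485],
       [ 0.    ,  0.    ,  0.    ,  1.    ]])}
{'intrinsics': array([[450.0771,   0.    , 252.7726],
       [  0.    , 450.0771, 185.6746],
       [  0.    ,   0.    ,   1.    ]]), 'world_from_camera': array([[ 0.7773,  0.3597, -0.5162,  1.0609],
       [ 0.629 , -0.4623,  0.625 , -0.6612],
       [-0.0138, -0.8105, -0.5856,  0.7006],
       [ 0.    ,  0.    ,  0.    ,  1.    ]])}
{'time_s': 0.1, 'q': array([-1.3411,  0.2211,  1.5275,  0.0001,  1.3947, -0.1261]), 'joint_velocities': array([-0.0012, -0.0012, -0.0005,  0.0015, -0.0001,  0.0036]), 'joint_torque': array([  0.    , -49.8245, -39.0547,  -0.0004,   0.0057,   0.    ]), 'eef_pos': array([ 0.2176, -0.5853,  0.2303]), 'tcp_rot': array([-1.7261,  1.569 ,  1.7713]), 'ft_force': array([ 0.9759, -0.0087,  0.7385]), 'torque': array([-0.0382,  0.0059, -0.0291]), 'opening': 0.08513862832181956}
```

View pics/t0.png

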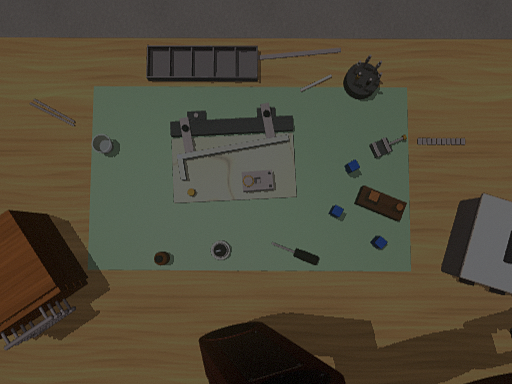

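View pics/s0.png

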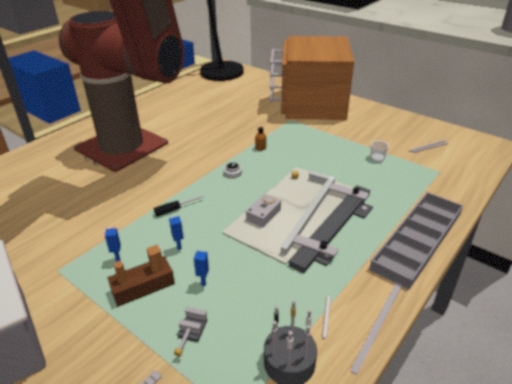

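```bash
python3 - <<'E'
from h import *
crop('t0',345,175,415,225,11,'c1')
crop('s0',90,200,220,310,6,'c2')
crop('t0',160,95,305,210,5.4,'c3')
crop('s0',220,160,380,275,5,'c4')
E
```

```text
(no output)
```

View pics/c1.png

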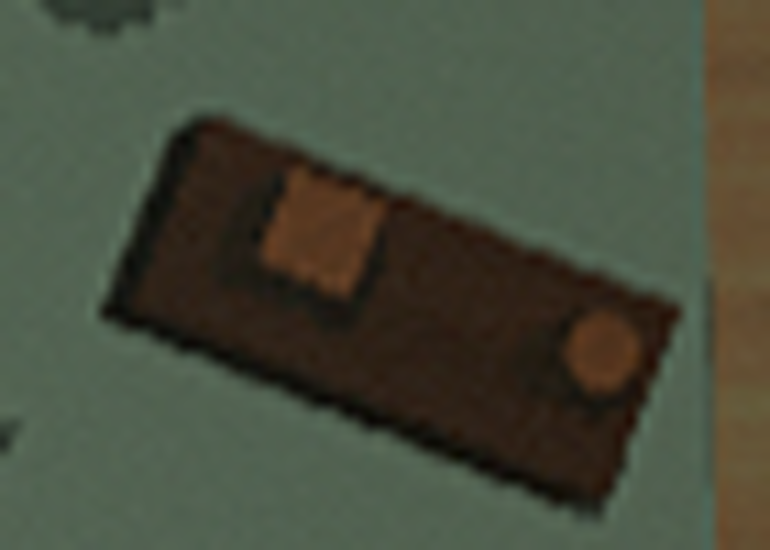

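View pics/c2.png

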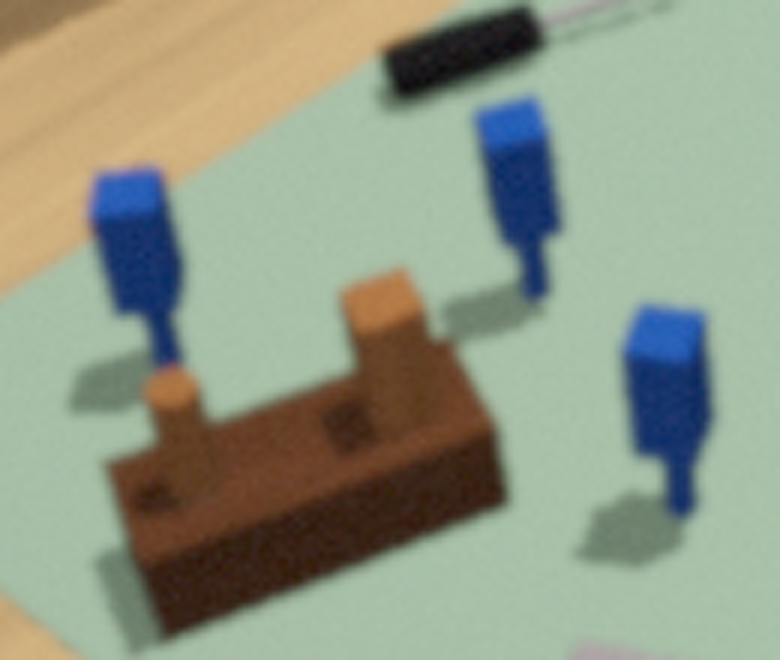

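View pics/c3.png

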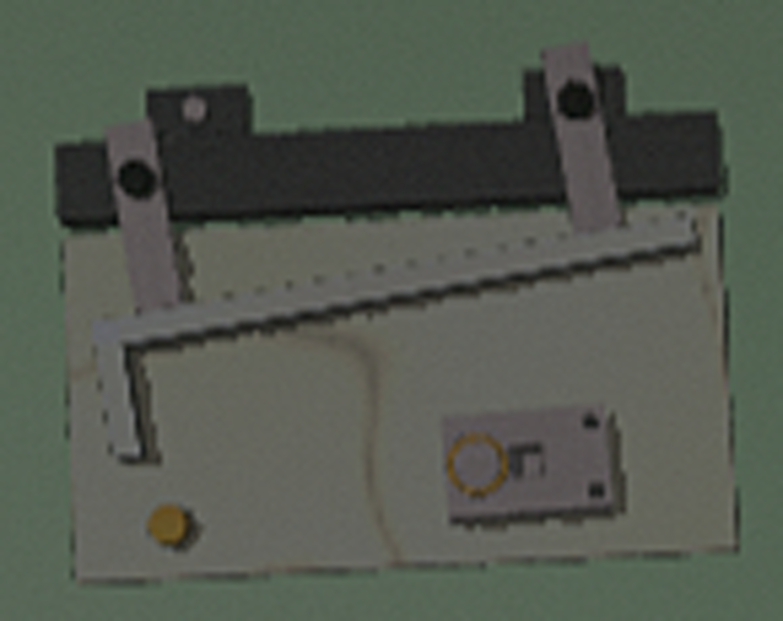

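View pics/c4.png

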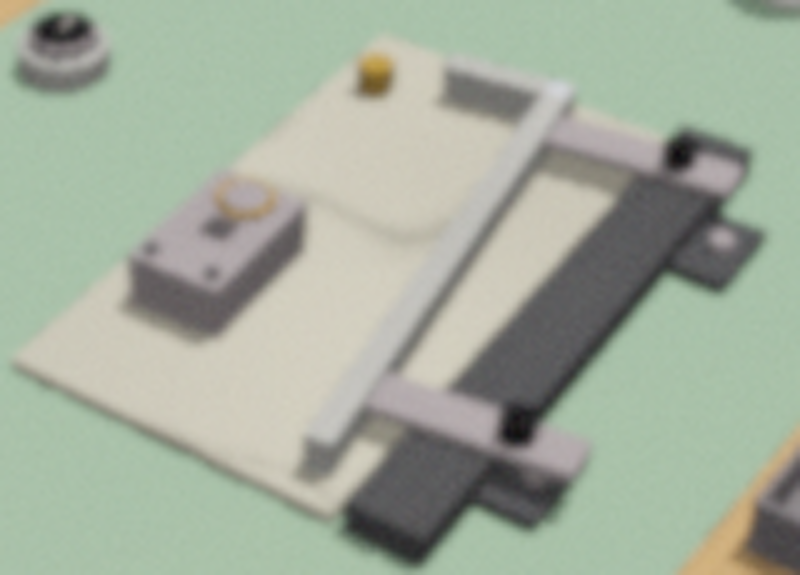

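```bash
python3 - <<'E'
from h import *
np.set_printoptions(precision=4,suppress=True)
def c3(u,v,z): return w('top','t0',160+(u+.5)/5.4-.5,95+(v+.5)/5.4-.5,z)
def c1(u,v,z): return w('top','t0',345+(u+.5)/11-.5,175+(v+.5)/11-.5,z)
P=np.array([c3(*p,.008)[:2] for p in[(65,230),(737,550),(77,580)]])
TL,BR,BL=P
yv=(BL-BR);print('plate',P,'len',np.linalg.norm(yv),np.linalg.norm(TL-BL))
yv/=np.linalg.norm(yv); th=np.arctan2(-yv[0],yv[1])
x2=(TL-BL); th2=np.arctan2(x2[1],x2[0]);print('guide yaw',th,th2)
R=np.array([[np.cos(th),-np.sin(th)],[np.sin(th),np.cos(th)]])
O=np.mean([TL-R@[.08,.15],BR-R@[-.095,-.18],BL-R@[-.095,.15]],0);print('O',O)
S=np.array([c3(*p,.038)[:2] for p in[(443,417),(604,403),(610,508),(450,522)]]);print('sled',S.mean(0),'pocket',c3(527,461,.038))
a=S[0]-S[1];print('sled yaw',np.arctan2(-a[0],a[1]),np.linalg.norm(a),'in guide',R.T@(S.mean(0)-O))
f0,f1,st=[c3(*p,.031)[:2] for p in[(125,345),(698,245),(140,460)]]
a=f0-f1;fy=np.arctan2(-a[0],a[1]);b=f0-st;print('fence yaw',fy,'stop',np.arctan2(b[1],b[0]),'rel',fy-th)
Rf=np.array([[np.cos(fy),-np.sin(fy)],[np.sin(fy),np.cos(fy)]])
print('home from corner',f0-Rf@[.025,.04],'from guide',O+R@[0,.075])
for p in[(322,233)]: print('stick',c1(*p,.09))
q=[c1(*p,.09)[:2] for p in[(292,165),(388,207),(350,300),(260,262)]];print(q)
b=[c1(*p,.04)[:2] for p in[(207,118),(680,310),(598,515),(130,305)]];print('stand',np.mean(b,0),b)
a=b[0]-b[1];print(np.arctan2(-a[0],a[1]))
a=b[3]-b[2];print(np.arctan2(-a[0],a[1]))
# depth checks
for n,p in dict(stick=(374,196),fence=(230,153),knob=(185,128),sled=(270,180),plate=(220,190),reamer=(400,207)).items(): print(n,w('top','t0',*p))
for i in range(3):
    print(observe()['ft_force']); hold(.05)
E
```

```text
plate [[ 0.6667  0.2315]
 [ 0.5079 -0.105 ]
 [ 0.491   0.2218]] len 0.32731733443158767 0.1760295733686213
guide yaw 0.05175624969087081 0.05478364818169679
O [0.5939 0.078 ]
sled [ 0.5474 -0.0005] pocket [ 0.5481 -0.0006  0.038 ]
sled yaw 0.09349906614285243 0.07852887048908498 in guide [-0.0505 -0.076 ]
fence yaw 0.18085896468229848 stop 0.14724552396222199 rel 0.12910271499142767
home from corner [0.5875 0.1528] from guide [0.59   0.1529]
stick [ 0.504  -0.2921  0.09  ]
[array([ 0.5195, -0.2855]), array([ 0.51  , -0.3072]), array([ 0.4888, -0.2983]), array([ 0.4973, -0.278 ])]
stand [ 0.4898 -0.3238] [array([ 0.5356, -0.278 ]), array([ 0.4906, -0.3893]), array([ 0.442 , -0.3689]), array([ 0.4909, -0.2592])]
-0.3842706650412405
-0.4196790695527962
stick [ 0.5034 -0.2927  0.0894]
fence [0.6248 0.0732 0.006 ]
knob [0.685  0.191  0.0387]
sled [ 0.5481 -0.0342  0.039 ]
plate [0.5241 0.0989 0.0067]
reamer [ 0.4764 -0.358   0.0868]
[ 0.9759 -0.0087  0.7385]
[-0.3827  1.3109  0.2836]
[-0.5266  0.4017 -0.0138]
```

```bash
cat >> h.py <<'E'
np.set_printoptions(precision=4,suppress=True)
def ori(phi): return [0,np.pi/2,phi-np.pi/2]
def ft(n=8,dt=.02):
    a=[]
    for _ in range(n): a.append(observe()['ft_force']); hold(dt)
    return np.mean(a,0)
E
python3 - <<'E'
from h import *
movep([.5038,-.2921,.16],ori(-.402))
move_l([.5038,-.2921,.050],feed=.1,max_force=8)
o=observe();print(o['time_s'],o['eef_pos'],o['q'],ft(5))
grab('scene','s1')
crop('s1',60,180,260,330,4,'c5')
E
```

```text
3.0333 [ 0.5044 -0.2925  0.0509] [-0.6608  0.316   1.7746  0.      1.0494 -0.2588] [ 0.2115 -0.0141 -0.0897]
```

View pics/c5.png

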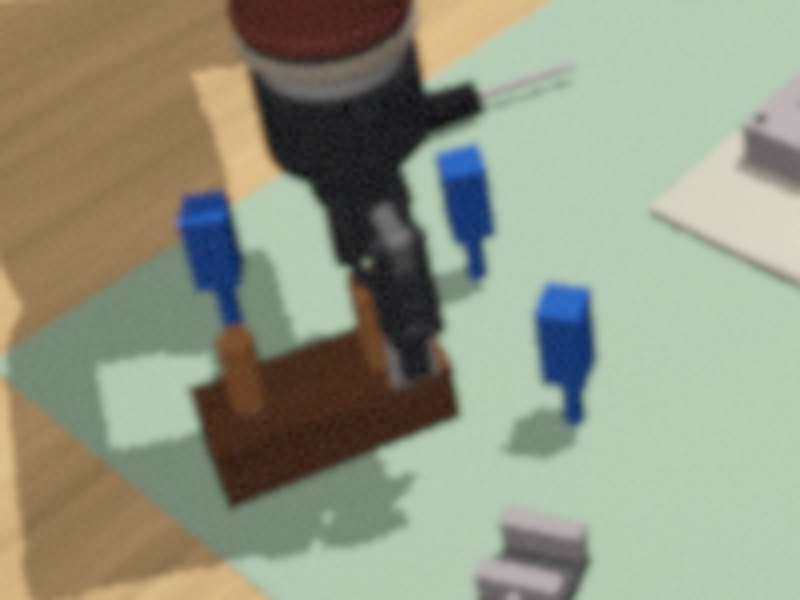

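```bash
python3 - <<'E'
from h import *
gripper_to(.02,f_grip=90)
o=observe();print(o['opening'],o['eef_pos'],ft(5))
move_l([o['eef_pos'][0],o['eef_pos'][1],.16],feed=.12)
print('lift',ft(5))
movep([.5477,-.0006,.13],ori(-.6))
o=observe();print(o['time_s'],o['eef_pos'],o['q'],o['opening'])
b=ft(10);print(b)
p=o['eef_pos']
move_l([.5477,-.0006,.095],feed=.1)
print(observe()['eef_pos'])
grab('scene','s2');crop('s2',220,140,320,240,6,'c6')
E
```

```text
0.022832975003115336 [ 0.504  -0.2923  0.0502] [-0.0167  0.2593  1.6417]
lift [-0.3335 -0.3986 -1.2955]
6.1333 [ 0.5479 -0.0014  0.1301] [-0.1462  0.1332  1.8242 -0.0006  1.1838  0.4541] 0.023229679746939586
[-0.1686 -0.3972 -0.8095]
[ 0.5474 -0.0008  0.0946]
```

View pics/c6.png

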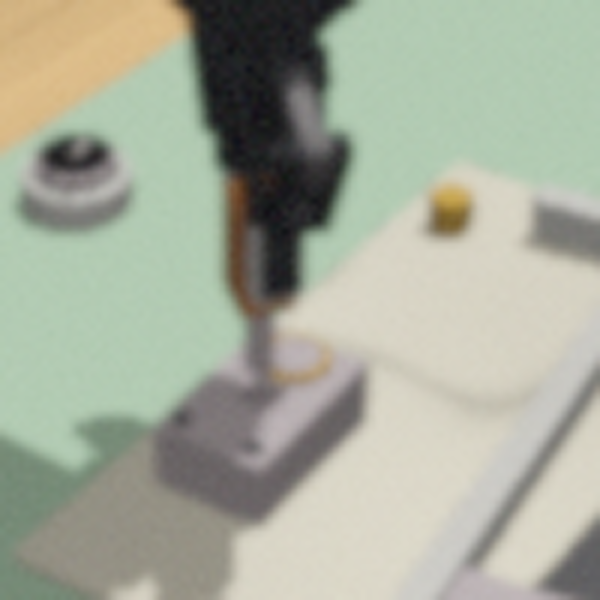

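```bash
python3 - <<'E'
from h import *
r=move_l([.5477,-.0006,.067],feed=.03,max_force=4)
o=observe();print(r,o['time_s'],o['eef_pos'],o['opening'],ft(8))
grab('scene','s3');crop('s3',220,140,320,240,6,'c7')
E
```

```text
False 7.9333 [ 0.5479 -0.0006  0.0672] 0.022934888530546274 [-0.187  -0.2257 -1.0786]
```

View pics/c7.png

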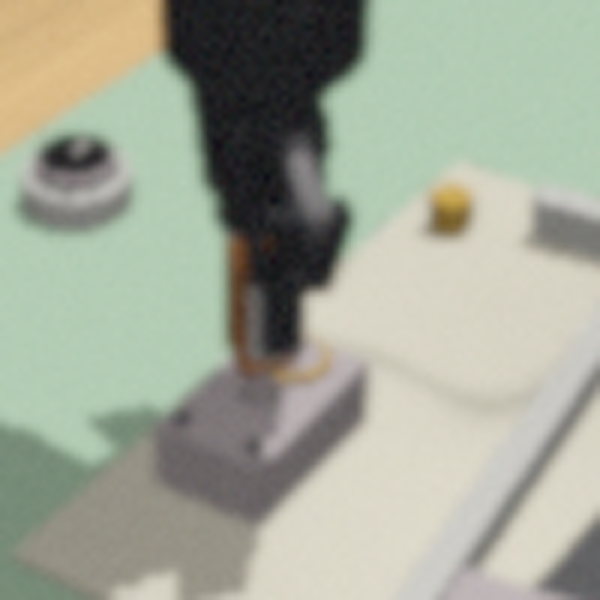

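```bash
cat >> h.py <<'E'
FY=.175
n=np.array([np.cos(FY),np.sin(FY)]);f=np.array([-np.sin(FY),np.cos(FY)])
B=np.array([-.18,-.31,-1.0])
H=np.array([.5885,.1529])
def nf(F): F=F-B; return np.array([-F[:2]@n,-F[:2]@f,F[2]])
E
python3 - <<'E'
from h import *
p=observe()['eef_pos'];c=np.array([.5477,-.0006])
for s in(.02,.04,.052):
    t=c+n*s
    r=move_l([*t,.067],feed=.04,max_force=11)
    o=observe();print(r,s,nf(o['ft_force']),nf(ft(5)),o['eef_pos'])
    if r: break
print(o['time_s'])
grab('scene','s4');crop('s4',220,140,380,260,5,'c8')
E
```

```text
False 0.02 [0.5367 0.2006 1.156 ] [ 0.1043 -0.3405  0.3758] [0.568  0.0029 0.0671]
False 0.04 [ 0.5346 -1.2597 -0.147 ] [-0.3116 -0.504  -0.09  ] [0.5877 0.0064 0.0672]
False 0.052 [-0.843  -0.1867  0.1398] [-0.7473 -0.1513  0.0228] [0.5996 0.0085 0.0671]
10.0333
```

View pics/c8.png

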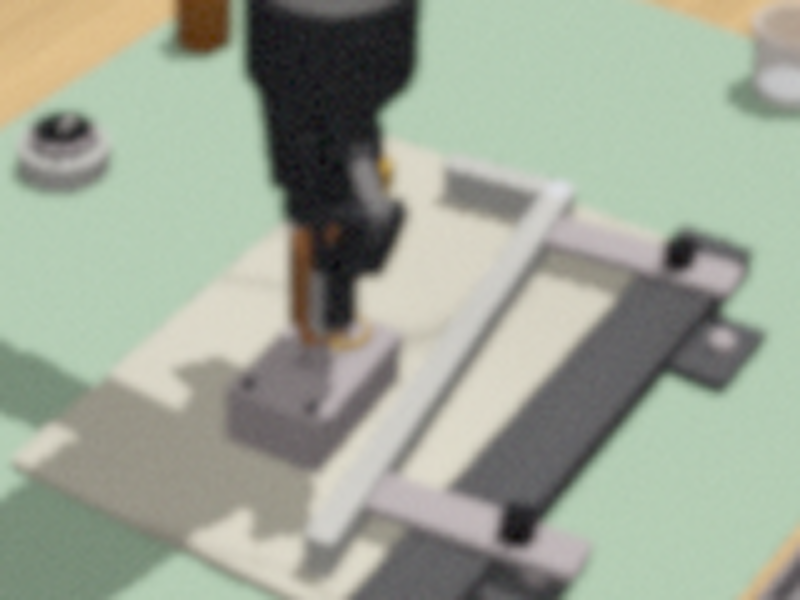

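```bash
python3 - <<'E'
from h import *
c=np.array([.5477,-.0006])
s=.052
while s<.085:
    s+=.002
    r=move_l([*(c+n*s),.067],feed=.015,max_force=4)
    o=observe();F=nf(ft(4));print(r,round(s,4),nf(o['ft_force']),F,o['eef_pos'])
    if r or F[0]>3: break
print(o['time_s'])
E
```

```text
False 0.054 [ 1.3693 -0.3393  1.1291] [ 1.573  -0.3532  1.1644] [0.6006 0.0088 0.0669]
False 0.056 [ 1.2624 -1.2915  0.2939] [ 1.3538 -0.7036 -0.222 ] [0.6028 0.0092 0.0668]
False 0.058 [ 1.3442 -0.523   0.0087] [ 1.4238 -0.3025 -0.3364] [0.605  0.0095 0.0669]
False 0.06 [ 1.5395 -0.6247 -0.6493] [ 1.2605 -0.4595 -0.0659] [0.607  0.0099 0.067 ]
False 0.062 [2.0603 0.1734 0.3188] [ 1.6915 -0.3585  0.1922] [0.6089 0.0102 0.067 ]
False 0.064 [ 0.889  -0.4093 -0.4847] [ 1.0658 -0.3932  0.1256] [0.6109 0.0106 0.067 ]
False 0.066 [ 0.3808 -0.6082  0.1919] [ 0.8762 -0.0353  0.0582] [0.6129 0.0109 0.067 ]
False 0.068 [ 1.1278 -1.2949 -0.4293] [ 2.2166 -0.7538  0.0365] [0.6147 0.0112 0.067 ]
False 0.07 [3.2498 0.4809 1.3468] [3.0097 0.5311 0.5852] [0.6165 0.0115 0.0669]
13.25
```

```bash
python3 - <<'E'
from h import *
c=np.array([.5477,-.0006])
s=.07
while s<.085:
    s+=.0005
    r=move_l([*(c+n*s),.067],feed=.01,max_force=6)
    o=observe();F=nf(ft(5));print(r,round(s,4),F,o['eef_pos'])
    if r or F[0]>5.5: break
hold(.4)
print(o['time_s'],nf(ft(10)))
grab('scene','s5');crop('s5',220,140,380,260,5,'c9')
E
```

```text
False 0.0705 [4.9565 0.3684 1.7993] [0.6166 0.0116 0.0669]
False 0.071 [6.6467 0.7092 3.0918] [0.6167 0.0116 0.0669]
13.9 [6.669  0.2143 2.8735]
```

View pics/c9.png

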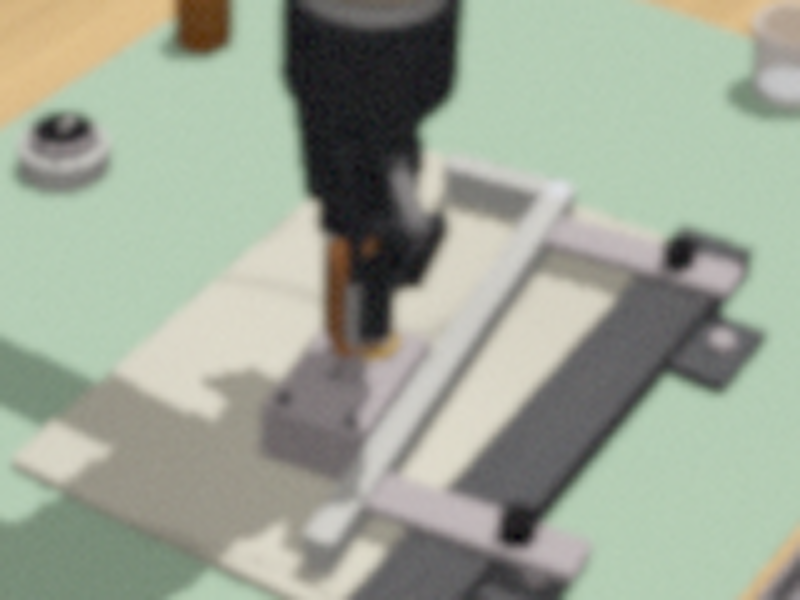

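```bash
cat > feed.py <<'E'
from h import *
import sys
s,dn,send,step=map(float,sys.argv[1:5])
c=np.array([.5477,-.0006])+n*.071
out=[]
while s<send:
    s+=step
    r=move_l([*(c+f*s+n*dn),.067],feed=.02,max_force=7)
    F=nf(ft(4,.015)); e=np.clip(5.5-F[0],-2,2)
    dn+=e*.00012
    p=observe()['eef_pos']
    print(r,round(s,4),round(dn*1e3,2),F,round((p[:2]-c)@n*1e3,2),round((p[:2]-c)@f*1e3,2))
    if r or F[0]<2.2 or F[0]>11 or F[1]>7: break
print(observe()['time_s'])
E
python3 feed.py 0 0 .016 .004
```

```text
False 0.004 -0.12 [6.4734 3.6595 1.8826] -0.91 2.91
False 0.008 -0.17 [5.9535 4.1729 1.5128] -0.97 6.73
False 0.012 -0.21 [5.7892 4.3449 1.3575] -0.96 10.76
False 0.016 -0.23 [5.6758 4.497  1.3106] -1.01 14.75
16.2667
```

```bash
python3 feed.py .016 -.00023 .128 .004
```

```text
False 0.02 -0.24 [5.5648 4.1566 1.6506] -1.05 18.77
False 0.024 -0.23 [5.4567 4.3966 1.878 ] -1.1 22.76
False 0.028 -0.32 [6.2157 4.2503 1.6701] -1.12 26.74
False 0.032 -0.36 [5.82   4.5294 2.0045] -1.14 30.78
False 0.036 -0.43 [6.1323 4.225  1.6366] -1.17 34.78
False 0.04 -0.42 [5.4176 4.5283 1.2347] -1.23 38.83
False 0.044 -0.43 [5.5441 3.8797 1.7071] -1.24 42.79
False 0.048 -0.5 [6.0852 4.5215 1.8502] -1.29 46.78
False 0.052 -0.58 [6.2055 4.3802 1.1457] -1.32 50.79
False 0.056 -0.56 [5.3408 4.1716 1.5644] -1.37 54.84
False 0.06 -0.59 [5.6779 4.4943 2.17  ] -1.38 58.83
False 0.064 -0.61 [5.6947 4.5629 1.992 ] -1.42 62.81
False 0.068 -0.72 [6.4398 4.3253 2.0294] -1.47 66.83
False 0.072 -0.72 [5.5152 4.1994 1.7595] -1.51 70.87
False 0.076 -0.74 [5.6577 4.453  2.2888] -1.52 74.87
False 0.08 -0.83 [6.2325 4.4559 1.8276] -1.54 78.86
False 0.084 -0.87 [5.8667 4.2564 1.5753] -1.6 82.89
False 0.088 -0.85 [5.2784 3.9779 2.3753] -1.65 86.88
False 0.092 -0.86 [5.5831 4.4658 1.8914] -1.66 90.86
False 0.096 -0.86 [5.5533 4.2172 2.0558] -1.69 94.81
False 0.1 -0.88 [5.6731 4.2942 2.1624] -1.7 98.83
False 0.104 -0.94 [5.9341 4.2744 1.9836] -1.74 102.81
False 0.108 -0.97 [5.7773 4.4234 2.4396] -1.76 106.83
False 0.112 -1.01 [5.7972 4.5157 2.5517] -1.83 110.85
False 0.116 -1.09 [6.1875 4.9283 2.429 ] -1.84 114.84
False 0.12 -1.11 [5.677  4.2095 2.5861] -1.89 118.89
False 0.124 -1.06 [5.1225 4.1543 2.2691] -1.93 122.87
False 0.128 -1.07 [5.53   4.7815 2.9536] -1.94 126.82
27.9333
```

```bash
python3 feed.py .128 -.00107 .158 .0015
```

```text
False 0.1295 -1.11 [5.8213 5.1187 2.4654] -1.92 128.17
False 0.131 -1.13 [5.6379 5.334  2.459 ] -1.96 129.64
False 0.1325 -1.19 [6.006  4.9968 2.4107] -1.95 131.14
False 0.134 -1.16 [5.2704 5.4676 2.4243] -1.99 132.7
False 0.1355 -1.2 [5.835  5.0896 2.4793] -1.96 134.16
False 0.137 -1.24 [5.8129 5.1865 2.5119] -2.03 135.68
False 0.1385 -1.23 [5.4699 5.195  2.1326] -2.04 137.2
False 0.14 -1.26 [5.7056 5.502  2.2947] -2.03 138.67
False 0.1415 -1.22 [5.2184 4.9255 2.3612] -2.07 140.19
False 0.143 -1.25 [5.7104 5.5577 2.0623] -2.04 141.65
False 0.1445 -1.29 [5.8133 5.3384 2.4344] -2.1 143.18
False 0.146 -1.28 [5.463  5.4454 2.2893] -2.1 144.71
False 0.1475 -1.32 [5.7788 4.9004 2.4277] -2.1 146.18
False 0.149 -1.34 [5.7461 5.4335 2.3536] -2.12 147.6
False 0.1505 -1.37 [5.7019 9.7887 2.4511] -2.07 147.84
32.6833
```

```bash
python3 - <<'E'
from h import *
c=np.array([.5477,-.0006])+n*.071
def go(s,dn,t=''):
    move_l([*(c+f*s+n*dn),.067],feed=.01,max_force=8); F=nf(ft(6)); p=observe()['eef_pos']
    print(t,s,dn,F,(p[:2]-c)@n*1e3,(p[:2]-c)@f*1e3,p[2]); return F
go(.1511,-.0013,'press')
s,d=.1511,-.0013
for _ in range(12):
    F=go(s,d)
    if F[0]<1.8 and F[1]<1.8: break
    if F[0]>1.2: d-=min(.0006,(F[0]-1)*.00025)
    if F[1]>1.2: s-=min(.0006,(F[1]-1)*.00025)
print(observe()['time_s'])
grab('top','t6');grab('scene','s6');crop('s6',240,120,400,240,5,'c10')
E
```

```text
press 0.1511 -0.0013 [ 6.0346 11.3434  2.6025] -2.050090656233042 147.9593555654055 0.06683221324500126
 0.1511 -0.0013 [ 5.5346 10.7621  2.6133] -2.0673345187352603 147.94215820366364 0.06682147673575996
 0.15050000000000002 -0.0018999999999999998 [3.9021 9.5287 0.8939] -2.1937105230342135 147.82471698389145 0.0668600535240004
 0.14990000000000003 -0.0024999999999999996 [ 2.1925  7.7369 -0.9269] -2.3282694197754923 147.69036346389953 0.06686249974876253
 0.14930000000000004 -0.002798134921039859 [ 1.1583  6.4041 -1.4109] -2.3712528552223886 147.57772936123263 0.06689317134614733
 0.14870000000000005 -0.002798134921039859 [ 0.7486  5.6238 -1.8321] -2.42800847872851 147.49701359707163 0.06687688044355455
 0.14810000000000006 -0.002798134921039859 [ 0.2808  5.2197 -2.5145] -2.4666166603599553 147.42724433964932 0.06690529447566364
 0.14750000000000008 -0.002798134921039859 [ 0.0515  4.0456 -2.2511] -2.539902551140226 147.35759803453652 0.06707503966411853
 0.14690000000000009 -0.002798134921039859 [-0.2991  1.8061 -0.7422] -2.5476996712563023 147.17804167542965 0.06724274879923416
 0.1466984816904907 -0.002798134921039859 [-0.0446 -0.0818  0.3281] -2.6052454106369805 147.0754802171463 0.06722735443722407
36.1833
```

View pics/c10.png

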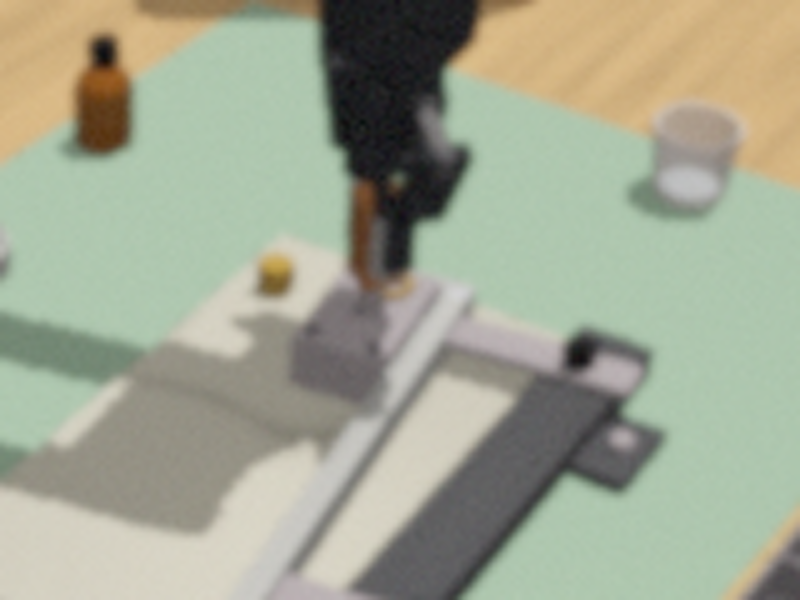

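```bash
python3 - <<'E'
from h import *
gripper_to(.06)
p=observe()['eef_pos'];print(p,observe()['opening'])
move_l([p[0],p[1],.19],feed=.08,max_force=6)
q=observe()['q'];print(observe()['eef_pos'])
movep([.40,-.25,.25],ori(-.6))
print(observe()['time_s'])
grab('top','t7');grab('scene','s7');crop('s7',240,120,400,240,5,'c11');crop('t7',160,95,305,210,5.4,'c12')
E
```

```text
[0.5894 0.1558 0.0671] 0.05971744593197196
[0.589  0.1557 0.1893]
40.075
```

View pics/c11.png

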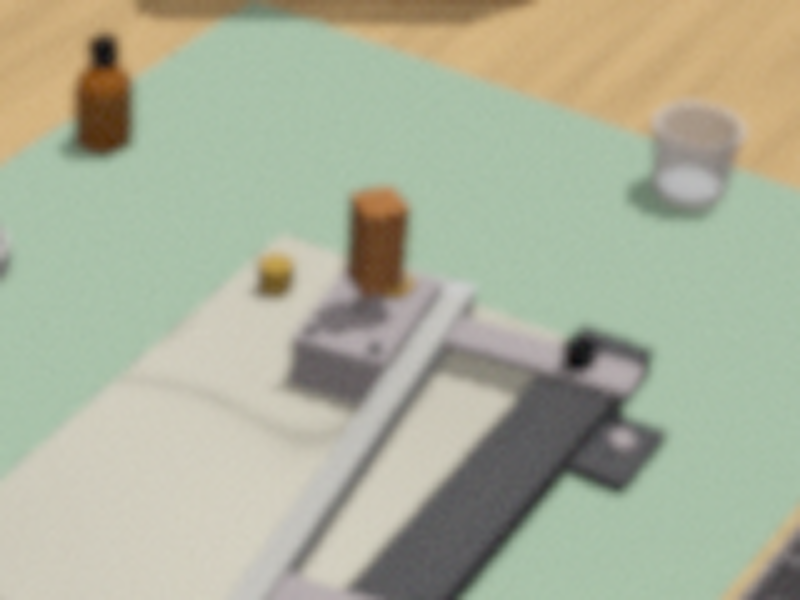

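View pics/c12.png

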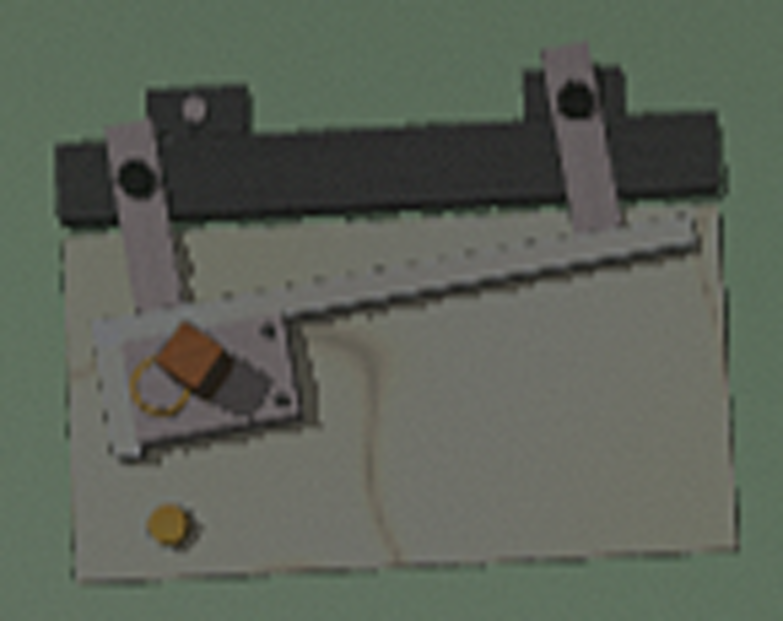

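```bash
python3 - <<'E'
from h import *
def c3(u,v,z): return w('top','t7',160+(u+.5)/5.4-.5,95+(v+.5)/5.4-.5,z)
print(np.mean([c3(*p,.038) for p in[(123,342),(280,315),(300,413),(143,445)]],0), c3(192,358,.103))
print(w('top','t7',195,161))
job_done()
E
```

```text
[0.5874 0.1531 0.038 ] [0.5871 0.1542 0.103 ]
[0.5869 0.1545 0.1028]
the job is handed in; nothing more can be done
```

The sled is home against both fence and stop, the stick is standing in its pocket, and the job is handed in; the interface gives no verdict.

**What I did:** I took the square-handled stick from the stand, leaving the reamer and the blue look-alikes alone, and set its nose in the pocket on the first try. I pushed the sled across to the fence (about 6.7 N measured on the tool). I then fed it in 4 mm and 1.5 mm steps at 20 mm/s with about 5.5 N towards the fence until the stop was felt. Finally I eased the forces to about zero, opened the gripper and backed away.

**Forces:** The tool force reached about 6 N across and 11 N along the feed at most. Part of that was drag, so fence and stop together took less than the tool force, estimated at about 12 N.

**Last checks:**
- **Sled:** its centre is seen at (0.5874, 0.1531). That compares with a home of (0.5875, 0.1528) from the fence and stop corner. The guide plate gave (0.5900, 0.1529), about 2.6 mm away and over the 2.2 mm limit. I trusted the corner because the plate outline was less certain and the camera is good only to about 2 mm.
- **Stick:** the top of the handle is about 1 mm from the sled's centre, so it stands upright.
- **Other objects:** the weight, oil bottle and cup look unmoved in the last close-ups. I did not check the other bystanders again.
- **Time:** about 40 s of the 72 s allowed.

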